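Light the praline for inspection

TASK

Swivel and tilt the inspection lamp's head by its ball-ended handle until the lamp points straight at the praline on the little white stand, and let go of the handle. Then press down the thumb bar of the spring-return dial on the lamp's foot with the fingertips, past its first and second click to the third but not on to the stop, and keep it there: finish while still holding it down, because it springs back when released. Leave the jar, the gift box and the cup where they are.

Things in the scene. Friction and masses are not known exactly. Their poses are not given: they have to be found in the camera images.
- lamp: The lamp's bronze foot slab, fixed, 120 (x) x 320 (y) x 22 mm; origin at the centre of its underside, z up, -x roughly towards the robot. At its +y end (lamp y +110 mm) a dark 24 mm post carries the lamp head; at its -y end a bronze housing 70 x 36 mm, 120 mm high (centre lamp x -20, y -79 mm), with the dial wheel on the housing's -y side.
- swivel (a joint): Swivel of the lamp head about the post's vertical axis, rad: 0 points along lamp +x, positive turns to the left (counter-clockwise from above), range -1.3 to 1.3. Stiff (0.15 N m of friction): it stays where it is left.
- tilt (a joint): Tilt of the lamp head in its fork, rad: 0 is level, positive tips the lens down and the ball handle up, range -0.3 to 1.1. Stiff (0.22 N m of friction): it stays where it is left.
- head (a point): Where the tilt axis and the swivel axis cross (205 mm above the counter, over the post). Its x axis is the beam, out through the middle of the lens; y is the tilt axis, to the left. The head is an aluminium can 50 to 58 mm in diameter from 35 mm behind to 55 mm in front of this point, in a dark fork 76 mm wide.
- lens (a point): Centre of the lamp's flat cream lens, 55 mm in front of the tilt axis along the beam.
- ball (a point): Centre of the black ball, 26 mm in diameter, at the end of the handle, a 10 mm rod straight behind the head: 105 mm behind the tilt axis, straight backward from the beam. Moving the ball about head sets both swivel and tilt.
- stand: Small white footed plate, fixed, 90 mm in diameter, 38 mm high, with a single dark praline in its middle; origin at the centre of its underside.
- praline (a point): Middle of the praline (30 mm wide, 17 mm high), 47 mm above the counter: the beam line should pass through it.
- dial (a joint): Turn of the spring-return dial, rad: 0 at rest (thumb bar up), growing as the thumb bar is pressed down. Clicks at 0.30, 0.60 and 0.90; the third is 0.90; the hard stop is at 1.20. The spring always drives it back to 0: pressing straight on the bar takes 3 to 10 N, with a ripple of about 2 N for the clicks.
- dial_axis (a point): Centre of the dial's wheel (black, 60 mm in diameter, 22 mm thick), whose axis is level along lamp y, 85 mm above the counter at lamp x -30, y -115 mm. A fixed dark disc behind the wheel, 108 mm in diameter, bears four small steel pips, 50 mm from the axis, at the lever's directions for rest and for clicks 1, 2 and 3.
- thumb_bar (a point): Centre of the thumb bar: a black round bar 16 mm in diameter, 44 mm long, parallel to the dial's axis, at the end of the dial's lever (a 12 mm rod), 70 mm from the dial's axis. The lever points towards lamp -x: 0.55 rad above level at rest, level at dial 0.55, 0.35 rad below level at the third click. Press on the bar's top.
- jar: Bystander: amber glass jar, 72 mm in diameter, 110 mm high; origin under its centre.
- gift_box: Bystander: cardboard gift box 120 x 90 x 45 mm; origin under its centre.
- cup: Bystander: white cup 72 mm in diameter, 60 mm high, beyond the dial; origin under its centre.
Mind the look-alikes: they are no part of the job. What is shaped like the stand but green or turquoise is not meant.

How it is judged:
By the outcome, as a careful person would: the job done as asked, in the order asked, and still so for the second after the job is handed in, while the arm keeps its last pose, push and grip.
It also fails if it takes over 45 s, if anything falls off the work surface, if the arm or the gripper's body presses on something with over 40 N, if the wrist force passes 120 N, or if a joint passes its speed limit or range.

ROBOT

A 6-joint arm with a two-finger parallel gripper is mounted at the origin on the work surface. World frame = base frame: x ahead of the robot, y to its left, z up, the work surface at z = 0. Lengths are in m, angles in degrees, forces in N, time in s.
With the tool pointing down it reaches from about 0.3 to 0.75 m from the base axis. Payload 8.5 kg.
Tool frame: the origin (TCP) lies at the very end of the fingers, on their centre line; the grasp point (between the pads) lies env.pinch_z behind it (env.pinch_z is the distance from the TCP to the grasp point, in m); z points along the fingers, y is the line along which they close (so a half turn about z gives the same grasp; the last joint's range is limited). The gripper opens to 85 mm and grips with 20 to 120 N. Pads are 22 mm wide; open, the fingers measure 114 mm over their backs; the gripper's body (76 mm by 85 mm) begins 54 mm behind the grasp point. The pads swing forward as they close: fully open they stand 13 mm farther back than shut.
Start: joints at [58.081, 21.807, 74.336, -0, 83.858, -12.336], TCP at [0.184, 0.518, 0.231] pointing down, gripper open.
Joint ranges: [-178.18, 178.18], [-50.72, 133.34], [12.68, 142.11], [-81.47, 261.47], [9.98, 163.14], [-165.26, 165.26]. Speed limits (degrees/s): [136.94, 136.94, 180, 180, 180, 180].

INTERFACE

Orientations are given as a 3x3 rotation matrix whose columns are the frame's x, y, z axes.
In Python, from rig import telemetry, get_image, env gives the robot as it stands. The module is installed in compiled form; this text tells all that it offers.
- The arm moves only by the tool apply_moves, never from a script. Its argument "series" is a list of rows, each a list of 7 numbers: the shift along the tool's x, y, z in mm, then the turn, a rotation vector about the tool's x, y, z in degrees, then the opening, from 0 (shut) to 1 (fully open). A call has 1 to 12 rows; each row shifts and turns the commanded pose from where the row before left it, along the tool's axes as they then stand; what a row does not reach is not made up. A row lasts 1/8 s, in which the tool goes at most 62.5 mm and 10.7 degrees, less where a joint would pass 70% of its speed; a pose out of reach is approached as far as the arm can. A call with a gripper value outside its range is refused whole. The fingers move at their own pace and stop on an object; "grip_force" is the grip in N (left out, the last holds). Time passes only in rows, so rows that do not move let the fingers close. It gives the time, the measured TCP pose, the force, the opening and the grip force at its end, in the units of the state.
- telemetry.observe(): the state, without advancing time (a new reading comes with each control period).
- get_image(name): name is "side" or "top" or "wrist"; returns a dict with "frame" (400x640x3 uint8, red, green, blue), "z_map" (400x640 float32, m along the optical axis (not along the pixel's ray), 0 where there is no reading), "vertical_fov" (degrees; the focal length in pixels is half the picture's height over the tangent of half this angle, whatever the lens; pixels are square), "cx", "cy" (the principal point, pixels), "dist" ([k1, k2, p1, p2, k3] as OpenCV has them; the pictures are not rectified), "eye" and "attitude" of the camera in the world; the wrist camera has in their place "mount" (4x4, takes a point from camera to tool coordinates, whose origin is the TCP and whose axes are the flange's). Camera axes: x right, y up, looking along -z (the intrinsics and any distortion apply to the point x, -y, -z); pixel columns grow to the right and rows downward; lengths in m; the calibration is good to about 2 mm. A picture is of the moment at which its call begins: read the wrist's pose just before it.
- env.close_job(): hands the job in; it is judged then, once.
The state is a dict: "time_s": time; "q": joint angles; "qvel": joint speeds; "joint_efforts": joint torques, N m; "position": TCP position; "tool_rot": TCP orientation; "ft_force": force on the tool from outside, world axes, zero at the start; "wrist_torque": the same for the moment, N m; "grip_width": finger opening in m; "gripper_force": force on a finger pad.
Only numpy, scipy, OpenCV 4.12 (cv2) and the standard library are available. Lean on these libraries where they do the work, as an engineer would, in place of code of your own. Each camera call takes 0.05 s, during which the arm holds its last target. There are 200 camera calls.

## Working session

There is one attempt and no reset: what is moved stays moved. The work goes in short steps, Python scripts to look and compute and a tool call to move; the robot and the scene stay as the last step left them, time stands still between calls to the robot, and variables do not carry over. Pictures are saved under pics/ and viewed, at most 10 in all, crops included, and the job is handed in when it is done.

Besides the shell and the picture viewer there is one more tool, called as name(argument=value, ...) on one line, values as JSON. apply_moves: Moves the arm, as the interface text tells. Its arguments: {"type":"object","properties":{"series":{"type":"array"},"grip_force":{"type":"number"}},"required":["series"]}

```bash
ls; mkdir -p pics
cat > h.py <<'E'
import numpy as np, cv2
from rig import telemetry, get_image, env
def K(im):
    f=200/np.tan(np.radians(im["vertical_fov"])/2)
    return np.array([[f,0,im["cx"]],[0,f,im["cy"]],[0,0,1.]])
def cam(im,s=None):
    if "mount" in im:
        T=np.eye(4);T[:3,:3]=np.array(s["tool_rot"]).reshape(3,3);T[:3,3]=s["position"]
        M=T@np.array(im["mount"]);return M[:3,:3],M[:3,3]
    return np.array(im["attitude"]).reshape(3,3),np.array(im["eye"])
def ray(im,uv,s=None):
    R,e=cam(im,s)
    p=cv2.undistortPoints(np.array(uv,float).reshape(-1,1,2),K(im),np.array(im["dist"],float)).reshape(-1,2)
    d=np.c_[p[:,0],-p[:,1],-np.ones(len(p))]
    return e,d@R.T      # z_map * d + e = point
def pts(im,uv,s=None):
    e,d=ray(im,uv,s); uv=np.array(uv).reshape(-1,2).round().astype(int)
    return e+d*im["z_map"][uv[:,1],uv[:,0]][:,None]
def onplane(im,uv,z,s=None):
    e,d=ray(im,uv,s); return e+d*((z-e[2])/d[:,2])[:,None]
def cloud(im,s=None):
    v,u=np.mgrid[:400,:640]; return pts(im,np.c_[u.ravel(),v.ravel()],s).reshape(400,640,3)
def save(im,n): cv2.imwrite("pics/"+n,im["frame"][:,:,::-1])
E
python3 - <<'E'
from h import *
s=telemetry.observe();print(s,env.pinch_z)
for n in("side","top"):
    im=get_image(n);save(im,n+"0.png");np.savez(n+"0.npz",**im);print(n,im["eye"],im["dist"],im["vertical_fov"],(im["z_map"]>0).mean())
E
```

```text
pics
{'time_s': 0.0, 'q': array([ 5.80796245e+01,  2.18414915e+01,  7.43844718e+01, -1.13889170e-03,
        8.38578371e+01, -1.23358554e+01]), 'qvel': array([ 0.02686678,  0.1061113 , -0.02754694,  0.10452648, -0.02120282,
       -0.0175189 ]), 'joint_efforts': array([-1.01425099e-03, -4.48448610e+01, -2.31269217e+01, -2.98339055e-04,
        4.86839490e-03,  1.87449024e-05]), 'position': array([0.1842093 , 0.51792686, 0.23070874]), 'tool_rot': array([[-9.42148656e-01,  3.35194477e-01, -7.56556766e-04],
       [ 3.35195203e-01,  9.42147870e-01, -1.25187445e-03],
       [ 2.93166944e-04, -1.43304603e-03, -9.99998930e-01]]), 'ft_force': array([ 0.96684739,  0.10551903, -1.71181655]), 'wrist_torque': array([-0.00396088, -0.04030453,  0.02753026]), 'gripper_force': 0.0, 'grip_width': 0.08537228313552228} 0.0187
side [-0.09603936 -0.76428287  1.05703204] [-0.04371906  0.          0.          0.          0.        ] 44.66798029895955 0.996046875
top [ 0.47463318 -0.02163259  1.53055089] [0.01120435 0.         0.         0.         0.        ] 52.21007865210024 0.9958046875
```

View pics/side0.png

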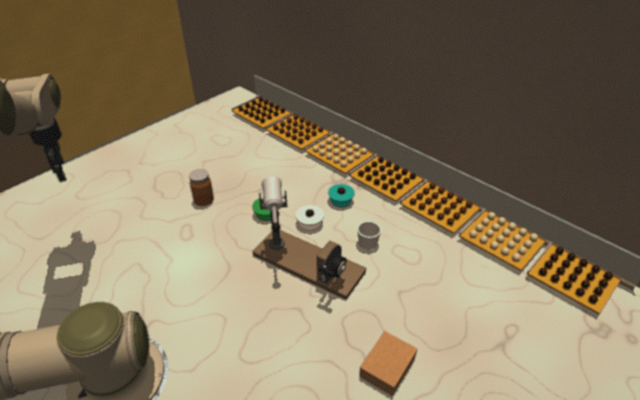

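View pics/top0.png

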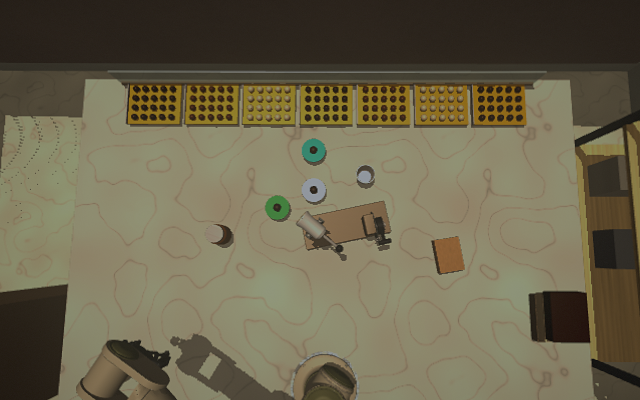

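The side view shows the lamp at (300,255), the white stand at (310,215), and green and turquoise decoys. In the top view the head is at (312,225), the ball at (340,249), the white stand at (313,190), the dial at (381,232) and the cup at (365,176). Next I'll measure these.

```bash
cat > m1.py <<'E'
from h import *
im=dict(np.load("top0.npz")); im2=dict(np.load("side0.npz"))
for k in (im,im2):
    for q in("vertical_fov","cx","cy"):k[q]=float(k[q])
C=cloud(im);C2=cloud(im2)
hsv=cv2.cvtColor(im["frame"],cv2.COLOR_RGB2HSV)
print("foot px",im["frame"][228,350],"stand",im["frame"][190,306],"ball",im["frame"][249,340])
# foot slab by height 0.016..0.028
def rect(C,sl,lo,hi):
    m=np.zeros(C.shape[:2],bool);m[sl]=((C[...,2]>lo)&(C[...,2]<hi))[sl];return m
m=rect(C,np.s_[195:255,298:395],.015,.029)
m=cv2.morphologyEx(m.astype(np.uint8),cv2.MORPH_OPEN,np.ones((3,3)))
P=C[m>0];r=cv2.minAreaRect((P[:,:2]*1000).astype(np.float32));print("foot",len(P),P[:,2].mean(),r,cv2.boxPoints(r))
# stand: whitish, z .02-.05
m=rect(C,np.s_[175:206,298:330],.02,.06);P=C[m]
print("stand",len(P),P.mean(0),cv2.minEnclosingCircle((P[:,:2]*1000).astype(np.float32)))
dark=(im["frame"].max(2)<70)
d=dark&m;v,u=np.nonzero(d);print("praline px",u.mean(),v.mean(),len(u),onplane(im,[u.mean(),v.mean()],.047),C[d].mean(0))
# head & ball
m=rect(C,np.s_[195:265,290:355],.12,.32);P=C[m];print("head pts",len(P),P.min(0),P.max(0))
m=dark&rect(C,np.s_[238:262,330:352],.1,.35);v,u=np.nonzero(m);print("ball",u.mean(),v.mean(),len(u),C[m].mean(0),C[m][:,2].max())
for nm,C_,sl in(("cup",C,np.s_[160:192,352:380]),("jar",C,np.s_[215:255,200:240]),("box",C,np.s_[230:280,425:470])):
    m=rect(C_,sl,.03,.2);P=C_[m];print(nm,P.mean(0),P.min(0),P.max(0))
def big(i,sl,n,k):cv2.imwrite("pics/"+n,cv2.resize(i["frame"][sl][:,:,::-1],None,fx=k,fy=k,interpolation=cv2.INTER_CUBIC))
a=cv2.resize(im["frame"][160:270,260:400],None,fx=5,fy=5,interpolation=cv2.INTER_CUBIC)
cv2.imwrite("pics/topc.png",a[:,:,::-1])
big(im2,np.s_[165:305,240:380],"sidec.png",4)
E
python3 m1.py
```

```text
foot px [126 103  74] stand [145 151 158] ball [43 40 34]
foot 1666 0.021621895236073854 ((578.064697265625, -73.90963745117188), (119.82676696777344, 318.6573791503906), 12.310535430908203) [[ 485.55847   68.98137]
 [ 553.4994  -242.34892]
 [ 670.5709  -216.80064]
 [ 602.63      94.52965]]
stand 458 [0.70571005 0.04476488 0.03900124] ((706.6067504882812, 44.502525329589844), 45.35439682006836)
praline px 313.1666666666667 189.61904761904762 42 [[0.70460153 0.04590116 0.047     ]] [0.70410769 0.04575829 0.05018209]
head pts 597 [ 0.47724113 -0.05965576  0.17440518] [0.60769368 0.0926832  0.24433442]
ball 338.9268292682927 248.29268292682926 41 [ 0.48912747 -0.04633027  0.1994829 ] 0.2066380939796506
cup [ 0.76900683 -0.14824668  0.05282303] [ 0.72762771 -0.18149916  0.03026367] [ 0.79814799 -0.11094833  0.06703504]
jar [0.5388598  0.377151   0.09620479] [0.50454935 0.34918045 0.03037439] [0.57449509 0.41462654 0.11708296]
box [ 0.47060904 -0.44402013  0.0439246 ] [ 0.40808897 -0.49801684  0.03006416] [ 0.53408371 -0.39234261  0.05383161]
```

View pics/sidec.png

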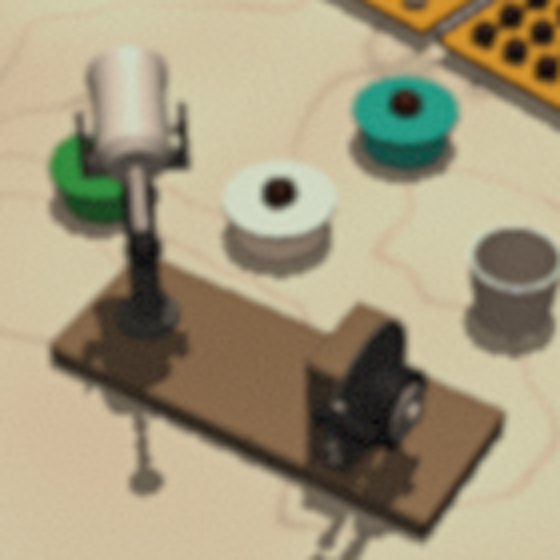

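apply_moves(series=[[0,0,-45,0,0,0,1],[0,0,-45,0,0,0,1],[0,0,-45,0,0,0,1],[-30,-27,0,0,0,0,1],[-30,-27,0,0,0,0,1],[-30,-27,0,0,0,0,1],[-30,-27,0,0,0,0,1],[-30,-27,0,0,0,0,1],[-30,-27,0,0,0,0,1],[-30,-27,0,0,0,0,1],[-30,-27,0,0,0,0,1],[-30,-27,0,0,0,0,1]])

```text
time_s: 1.6
position: [0.3576, 0.1975, 0.3661]
tool_rot: [[-0.942, 0.335, -0.0], [0.335, 0.942, -0.0], [0.0, -0.0, -1.0]]
ft_force: [0.0, 0.3, 0.5]
grip_width: 0.085
gripper_force: 0.0
```

apply_moves(series=[[-30,-27,0,0,0,0,1],[-30,-27,0,0,0,0,1],[-30,-27,0,0,0,0,1],[-30,-27,0,0,0,0,1],[-30,-27,0,0,0,0,1],[-30,-27,0,0,0,0,1],[-26,-24,0,0,0,0,1],[0,0,0,0,0,10,1],[0,0,0,0,0,10,1],[0,0,0,0,0,10,1],[0,0,0,0,0,10,1],[0,0,0,0,0,10,1]])

```text
time_s: 3.1
position: [0.4889, -0.0455, 0.366]
tool_rot: [[-0.343, 0.939, -0.001], [0.939, 0.343, 0.0], [0.001, -0.001, -1.0]]
ft_force: [0.0, 0.8, 0.1]
grip_width: 0.0856
gripper_force: 0.0
```

apply_moves(series=[[0,0,0,0,0,10,1],[0,0,0,0,0,10,1],[0,0,0,0,0,10,1],[0,0,0,0,0,10,1],[0,0,0,0,0,10,1],[0,0,0,0,0,10,1],[0,0,0,0,0,0,1]])

```text
time_s: 3.98
position: [0.4889, -0.0455, 0.366]
tool_rot: [[0.636, 0.772, -0.001], [0.772, -0.636, 0.0], [-0.0, -0.001, -1.0]]
ft_force: [-0.2, 0.6, -0.3]
grip_width: 0.0854
gripper_force: 0.0
```

Run:
```python
from h import *
s=telemetry.observe();im=get_image("wrist");save(im,"w1.png");np.savez("w1.npz",**im,P=s["position"],R=s["tool_rot"])
print(s["position"],s["q"],s["tool_rot"],im["mount"],(im["z_map"]>0).mean())
for n in("side","top"):
    i2=get_image(n);np.savez(n+"1.npz",**i2)
C=cloud(im,s);print(C[200,320])
m=(im["frame"].max(2)<60)&(C[...,2]>.15)&(C[...,2]<.25)&(np.hypot(C[...,0]-.489,C[...,1]+.046)<.02)
print(m.sum(),C[m].mean(0),C[m].max(0),C[m].min(0))
```

```text
[ 0.48893286 -0.04553924  0.36602862] [-1.91657725e+01  1.21171116e+01  6.64947566e+01  6.19589904e-04
  1.01430627e+02  2.03283999e+01] [[ 6.35997996e-01  7.71690393e-01 -6.97095334e-04]
 [ 7.71690668e-01 -6.35997994e-01  2.53508808e-04]
 [-2.47720923e-04 -6.99173058e-04 -9.99999725e-01]] [[ 4.78683286e-04  9.51697816e-01  3.07035892e-01  8.03611324e-02]
 [ 9.99999721e-01 -6.31593426e-04  3.98660009e-04  6.45077082e-04]
 [ 5.73325711e-04  3.07035615e-01 -9.51697852e-01 -1.43471318e-01]
 [ 0.00000000e+00  0.00000000e+00  0.00000000e+00  1.00000000e+00]] 0.995859375
[ 0.44162135 -0.10887118  0.00166071]
450 [ 0.4905807  -0.04490605  0.20021541] [ 0.50227011 -0.03329452  0.20551475] [ 0.47751352 -0.0588858   0.18909864]
```

View pics/w1.png

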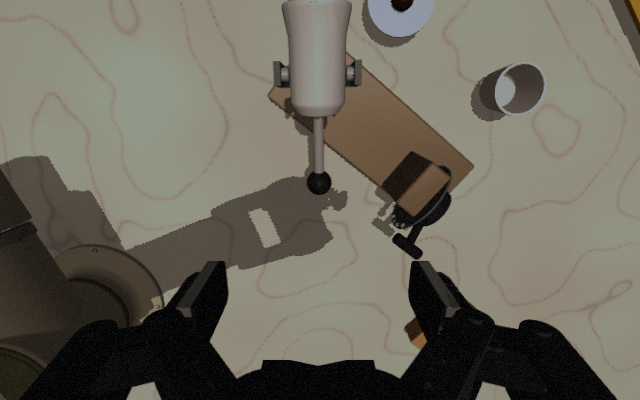

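The ball shows at (319,183), centred between the fingers, and the rod lies along tool x. Ball centre ≈ (0.490, −0.045, 0.192). I'll go down and grip it.

apply_moves(series=[[1,0,40,0,0,0,1],[0,0,40,0,0,0,1],[0,0,40,0,0,0,1],[0,0,40,0,0,0,0.7],[0,0,33,0,0,0,0.6],[0,0,0,0,0,0,0.5],[0,0,0,0,0,0,0.3],[0,0,0,0,0,0,0.1],[0,0,0,0,0,0,0.1],[0,0,0,0,0,0,0.1]], grip_force=25)

```text
time_s: 5.38
position: [0.4903, -0.0449, 0.1741]
tool_rot: [[0.637, 0.771, 0.002], [0.771, -0.637, -0.001], [0.001, 0.002, -1.0]]
ft_force: [2.5, 0.6, 2.5]
grip_width: 0.024
gripper_force: 24.7
```

```bash
cat > arc.py <<'E'
from h import *
s=telemetry.observe();p=np.array(s["position"]);R=np.array(s["tool_rot"]).reshape(3,3)
H=np.array([.5546,.0336,.205]);T=np.array([.7046,.0459,.047])
b=p-R[:,2]*env.pinch_z
def sph(v):return np.arctan2(-v[1],-v[0]),np.arctan2(v[2],np.hypot(v[0],v[1])),np.linalg.norm(v)
a0,t0,r=sph(b-H);d=T-H;a1=np.arctan2(d[1],d[0]);t1=np.arctan2(-d[2],np.hypot(d[0],d[1]))
print("now az,tilt,r",np.degrees([a0,t0]),r,"want",np.degrees([a1,t1]),s["ft_force"],s["grip_width"],s["gripper_force"])
N=10;r=.105
bs=[H+r*np.array([-np.cos(a)*np.cos(t),-np.sin(a)*np.cos(t),np.sin(t)]) for a,t in zip(np.linspace(a0,a1,N+1),np.linspace(t0,t1,N+1))]
bs[0]=b
for k in range(N):
    print(np.round(1000*R.T@(bs[k+1]-bs[k]),1), round(-np.degrees(a1-a0)/N,1))
    q=(a1-a0)/N;c,s_=np.cos(q),np.sin(q);R=np.array([[c,-s_,0],[s_,c,0],[0,0,1]])@R
print(bs[-1])
E
python3 arc.py
```

```text
now az,tilt,r [50.65406578 -6.85574724] 0.10226011766009831 want [ 4.68776585 46.39199696] [2.53759029 0.61160628 2.54991521] 0.023968301475049088 24.66295212507248
[-3.1 -8.4 -9.4] 4.6
[ 0.5 -8.4 -9.8] 4.6
[ 1.4 -8.3 -9.7] 4.6
[ 2.3 -8.1 -9.6] 4.6
[ 3.2 -7.9 -9.3] 4.6
[ 4.  -7.6 -9. ] 4.6
[ 4.8 -7.3 -8.6] 4.6
[ 5.6 -6.8 -8.2] 4.6
[ 6.3 -6.4 -7.7] 4.6
[ 7.  -5.8 -7.1] 4.6
[0.48242158 0.02768137 0.28102793]
```

apply_moves(series=[[-1,-8.4,-9.4,0,0,4.6,0.1],[0.5,-8.4,-9.8,0,0,4.6,0.1],[1.4,-8.3,-9.7,0,0,4.6,0.1],[2.3,-8.1,-9.6,0,0,4.6,0.1],[3.2,-7.9,-9.3,0,0,4.6,0.1],[4.0,-7.6,-9.0,0,0,4.6,0.1],[4.8,-7.3,-8.6,0,0,4.6,0.1],[5.6,-6.8,-8.2,0,0,4.6,0.1],[6.3,-6.4,-7.7,0,0,4.6,0.1],[7.0,-5.8,-7.1,0,0,4.6,0.1],[0,0,0,0,0,0,0.1],[0,0,0,0,0,0,0.1]])

```text
time_s: 6.88
position: [0.4832, 0.0295, 0.2617]
tool_rot: [[0.997, 0.079, -0.0], [0.079, -0.997, 0.001], [-0.0, -0.001, -1.0]]
ft_force: [-0.6, 1.6, 3.9]
grip_width: 0.0241
gripper_force: 25.2
```

```bash
python3 arc.py|sed -n '1p;$p'
cat > look.py <<'E'
import sys
from h import *
s=telemetry.observe();im=get_image("side");tp=get_image("top")
np.savez("side2.npz",**im);np.savez("top2.npz",**tp)
a=cv2.resize(im["frame"][150:300,210:390],None,fx=3,fy=3,interpolation=cv2.INTER_CUBIC)
b=cv2.resize(tp["frame"][160:270,270:400],None,fx=3,fy=3,interpolation=cv2.INTER_CUBIC)
o=np.zeros((780,540,3),np.uint8);o[:450]=a;o[450:,:390]=b[:330];o=cv2.resize(o,(415,600))
cv2.imwrite("pics/"+sys.argv[1],o[:,:,::-1])
E
python3 look.py l2.png
```

```text
now az,tilt,r [ 3.30133085 46.51505056] 0.10397580775682204 want [ 4.68776585 46.39199696] [-0.63178476  1.60688503  3.92390399] 0.024067017272295307 25.18654078245163
[0.48242158 0.02768137 0.28102793]
```

View pics/l2.png

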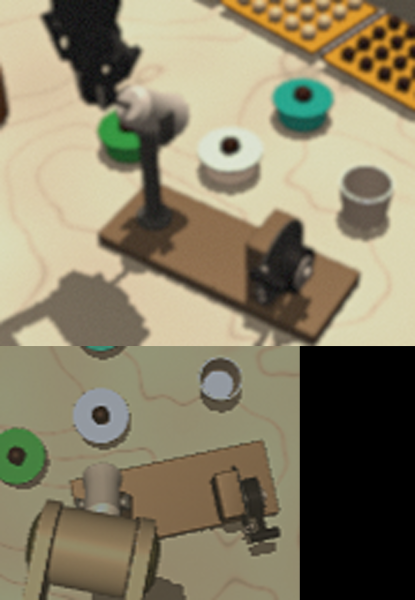

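The ball is gripped and the head now points at the white stand, at about az 3.3° against 4.7° wanted. I'll nudge it 2 mm, release, back off upward and check.

apply_moves(series=[[0,2,0,0,0,0,0.1],[0,0,0,0,0,0,0.1],[0,0,0,0,0,0,0.35],[0,0,0,0,0,0,0.7],[0,0,0,0,0,0,1],[0,0,0,0,0,0,1],[0,0,-30,0,0,0,1],[-10,0,-40,0,0,0,1],[-10,0,-40,0,0,0,1],[-10,0,-30,0,0,0,1],[0,0,0,0,0,0,1]])

```text
time_s: 8.35
position: [0.4537, 0.025, 0.4037]
tool_rot: [[0.997, 0.077, 0.005], [0.077, -0.997, -0.001], [0.005, 0.001, -1.0]]
ft_force: [0.4, 0.8, -1.5]
grip_width: 0.0855
gripper_force: 0.0
```

```bash
cat > ver.py <<'E'
from h import *
s=telemetry.observe();im=get_image("wrist");save(im,"w3.png");C=cloud(im,s);print(s["position"])
H=np.array([.5546,.0336,.205]);T=np.array([.7046,.0459,.047])
m=(im["frame"].max(2)<70)&(C[...,2]>.24)&(C[...,2]<.31)&(np.hypot(C[...,0]-.482,C[...,1]-.028)<.03)
m=cv2.morphologyEx(m.astype(np.uint8),cv2.MORPH_OPEN,np.ones((5,5)))>0
P=C[m];A=np.c_[2*P,np.ones(len(P))];x=np.linalg.lstsq(A,(P**2).sum(1),rcond=None)[0]
v,u=np.nonzero(m);(cu,cv_),rr=cv2.minEnclosingCircle(np.c_[u,v].astype(np.float32))
print("ball px",cu,cv_,rr,"sphere fit",x[:3],np.sqrt(x[3]+x[:3]@x[:3]),len(P),"top",P[:,2].max(),"ray@.281",onplane(im,[cu,cv_],.281,s))
# stand & praline from wrist
hs=(C[...,2]>.03)&(C[...,2]<.06)&(np.hypot(C[...,0]-.7046,C[...,1]-.0459)<.06)
d=hs&(im["frame"].max(2)<75);v,u=np.nonzero(d)
if len(u):print("praline",len(u),u.mean(),v.mean(),onplane(im,[u.mean(),v.mean()],.048,s))
Q=C[hs];
if len(Q):print("stand",cv2.minEnclosingCircle((Q[:,:2]*1e3).astype(np.float32)))
b=x[:3]
def sph(w):return np.degrees([np.arctan2(-w[1],-w[0]),np.arctan2(w[2],np.hypot(w[0],w[1]))])
print("az,tilt",sph(b-H),"want",sph(H-T),np.linalg.norm(b-H))
# bronze slab
m=(C[...,2]>.016)&(C[...,2]<.028)&(np.hypot(C[...,0]-.578,C[...,1]+.074)<.2);print("slab",m.sum(),cv2.minAreaRect((C[m][:,:2]*1e3).astype(np.float32)))
E
python3 ver.py
```

```text
[0.45372902 0.02498025 0.403734  ]
ball px 317.2742919921875 168.35427856445312 15.112282752990723 sphere fit [0.47808878 0.02846081 0.2774226 ] 0.012654981777388875 662 top 0.2916808552547806 ray@.281 [[0.47922184 0.02811828 0.281     ]]
praline 1 300.0 4.0 [[0.66304589 0.06660323 0.048     ]]
stand ((672.8270263671875, 43.614444732666016), 29.88249969482422)
az,tilt [ 3.84273634 43.36309744] want [ 4.68776585 46.39199696] 0.10547706315324604
slab 9318 ((577.80712890625, -71.89363098144531), (121.2260513305664, 319.62646484375), 12.14383602142334)
```

View pics/w3.png

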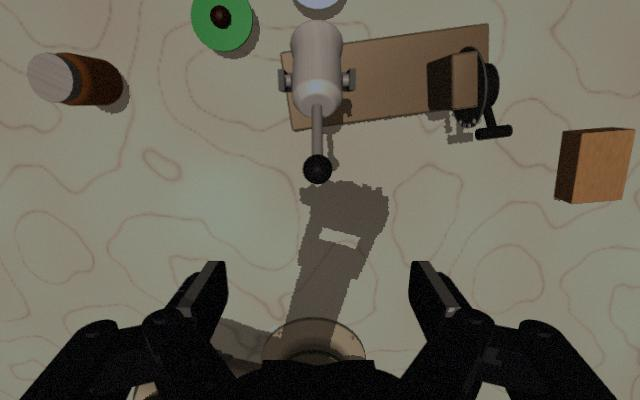

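The head points at the white stand, with the ball at (317,168). I'll measure ball, praline and foot together from one view higher up.

apply_moves(series=[[20,0,-30,0,0,0,1],[20,0,-30,0,0,0,1],[20,0,-20,0,0,0,1],[20,0,0,0,0,0,1],[0,0,0,0,0,0,1],[0,0,0,0,0,0,1]])

```text
time_s: 9.15
position: [0.5331, 0.0312, 0.4809]
tool_rot: [[0.997, 0.077, -0.002], [0.077, -0.997, 0.0], [-0.002, -0.0, -1.0]]
ft_force: [-0.4, -0.3, 0.6]
grip_width: 0.085
gripper_force: 0.0
```

```bash
cat > ver2.py <<'E'
from h import *
s=telemetry.observe();im=get_image("wrist");save(im,"w4.png");C=cloud(im,s);print(s["position"])
m=(C[...,2]>.016)&(C[...,2]<.028)&(np.hypot(C[...,0]-.578,C[...,1]+.074)<.2)
m=cv2.morphologyEx(m.astype(np.uint8),cv2.MORPH_OPEN,np.ones((3,3)))>0
(c,wh,an)=cv2.minAreaRect((C[m][:,:2]*1e3).astype(np.float32));th=np.radians(an);print("slab",c,wh,an)
H=np.array([c[0]/1e3-.11*np.sin(th),c[1]/1e3+.11*np.cos(th),.205]);print("H",H)
st=(C[...,2]>.025)&(C[...,2]<.06)&(np.hypot(C[...,0]-.7046,C[...,1]-.0459)<.055)
Q=C[st];print("stand",len(Q),cv2.minEnclosingCircle((Q[:,:2]*1e3).astype(np.float32)))
d=st&(im["frame"].max(2)<75);v,u=np.nonzero(d);T=onplane(im,[u.mean(),v.mean()],.047,s)[0];print("praline",len(u),u.mean(),v.mean(),T,C[d][:,2].max())
m=(im["frame"].max(2)<70)&(C[...,2]>.24)&(C[...,2]<.31)&(np.hypot(C[...,0]-.482,C[...,1]-.028)<.03)
m=cv2.morphologyEx(m.astype(np.uint8),cv2.MORPH_OPEN,np.ones((5,5)))>0
P=C[m];A=np.c_[2*P,np.ones(len(P))];x=np.linalg.lstsq(A,(P**2).sum(1),rcond=None)[0];b=x[:3]
print("ball",b,np.sqrt(x[3]+b@b),len(P))
def sph(w):return np.degrees([np.arctan2(-w[1],-w[0]),np.arctan2(w[2],np.hypot(w[0],w[1]))])
print("az,tilt",sph(b-H),"ball-praline line",sph(b-T),"want",sph(H-T),np.linalg.norm(b-H))
# lens/can axis: cylinder points along the can
L=C[...,2]-0>.15
w=L&(np.linalg.norm(C-H,axis=2)<.07)&(im["frame"].max(2)>70)
from scipy.optimize import least_squares
G=C[w]
def f(p):
    a=np.array([np.cos(p[0])*np.cos(p[1]),np.sin(p[0])*np.cos(p[1]),-np.sin(p[1])]);q=G-H-np.array([0,p[2],p[3]])
    r=np.linalg.norm(np.cross(q,a),axis=1);return r-p[4]-p[5]*(q@a)
o=least_squares(f,[.08,.78,0,0,.027,0],loss="soft_l1",f_scale=.001);print("can",len(G),np.degrees(o.x[:2]),o.x[2:],np.abs(o.fun).mean())
# dial: black bar
m=(im["frame"].max(2)<60)&(C[...,2]>.105)&(C[...,2]<.14)&(np.hypot(C[...,0]-.515,C[...,1]+.21)<.04)
B=C[m]; 
if len(B):print("bar",len(B),B.mean(0),B[:,2].max(),cv2.minAreaRect((B[:,:2]*1e3).astype(np.float32)))
E
python3 ver2.py
```

```text
[0.5331413  0.03120492 0.48091938]
slab (578.2131958007812, -72.02140808105469) (120.28844451904297, 320.1331481933594) 12.168134689331055
H [0.55502727 0.03550725 0.205     ]
stand 2399 ((705.9086303710938, 46.58401870727539), 45.1890869140625)
praline 242 317.797520661157 42.450413223140494 [0.70515359 0.04572171 0.047     ] 0.05735024754843476
ball [0.48061484 0.03036186 0.2641507 ] 0.02303101346701984 528
az,tilt [ 3.95553341 38.41476782] ball-praline line [ 3.91329349 43.97488382] want [ 3.89235504 46.39770993] 0.09519711224205374
can 2880 [ 4.71580626 55.72869972] [-1.22727531e-04  2.71236803e-03  2.40970168e-02  2.50946100e-01] 0.0021795048092669465
bar 431 [ 0.52381613 -0.1979759   0.12269743] 0.1319176117387858 ((529.0865478515625, -199.51951599121094), (45.770103454589844, 43.52256774902344), 15.329364776611328)
```

View pics/w4.png

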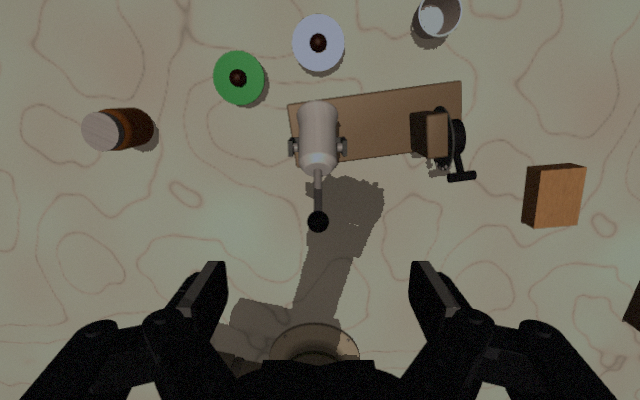

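```bash
cat > ver3.py <<'E'
from h import *
H=np.array([.555,.0348,.205]);T=np.array([.7050,.0458,.047])
def sph(w):return np.degrees([np.arctan2(-w[1],-w[0]),np.arctan2(w[2],np.hypot(w[0],w[1]))])
print("want",sph(H-T))
def go(n,im,s,guess=np.array([.480,.030,.279])):
    C=cloud(im,s)
    m=(im["frame"].max(2)<70)&(np.linalg.norm(C-guess,axis=2)<.018)
    m=cv2.morphologyEx(m.astype(np.uint8),cv2.MORPH_OPEN,cv2.getStructuringElement(2,(11,11) if n=="wrist" else (4,4)))>0
    v,u=np.nonzero(m)
    if len(u)<10: print(n,"few",len(u));return
    (cu,cv_),rr=cv2.minEnclosingCircle(np.c_[u,v].astype(np.float32))
    e,d=ray(im,[cu,cv_],s);d=d[0]/np.linalg.norm(d[0]);q=e-H
    B=q@d;disc=B*B-(q@q-.105**2);print(n,len(u),cu,cv_,rr,"top",C[m][:,2].max(),"disc",disc)
    rng=np.linalg.norm(C[m]-e,axis=1);c=e+d*(np.percentile(rng,2)+.013);print("  depth centre",c,sph(c-H),np.linalg.norm(c-H))
    for sg in(-1,1):
        if disc>0:
            b=e+d*(-B+sg*disc**.5);print("  sph",b,sph(b-H))
s=telemetry.observe()
for n in("wrist","side","top"):go(n,get_image(n),s if n=="wrist" else None)
E
python3 ver3.py
```

```text
want [ 4.19418279 46.41114127]
wrist 362 317.3358154296875 220.99253845214844 11.012682914733887 top 0.2913295923117962 disc 0.0013831228612495305
  depth centre [0.4780214  0.02846627 0.2772576 ] [ 4.70365355 43.09164791] 0.1057685286987853
  sph [0.47725507 0.02841085 0.27528446] [ 4.69806197 42.01890759]
  sph [0.45033592 0.02646429 0.20597312] [4.55356956 0.53101463]
side 21 252.2142791748047 190.7857208251953 2.525472402572632 top 0.2871850709373237 disc 0.007589672729414687
  depth centre [0.4792034  0.02340195 0.27584018] [ 8.55188027 42.74465644] 0.10437131170774579
  sph [0.47885412 0.02292368 0.2763145 ] [ 8.86488718 42.78004658]
  sph [0.55905998 0.13275024 0.16739325] [-92.3735155  -20.98720751]
top 34 316.0 250.5 3.3542017936706543 top 0.65733142234187 disc 0.005593483055599258
  depth centre [0.47932401 0.01131526 0.64407785] [17.24082883 79.77046171] 0.4461700877220114
  sph [0.4812554  0.02488114 0.2790834 ] [ 7.66047498 44.87449227]
  sph [0.48204635 0.03043668 0.12960951] [  3.4227505  -45.88998658]
```

From both views the tilt is about 43° against 46.4° wanted; azimuth is right. The first grip was about 5 mm off-centre. I'll regrip at the measured ball centre and move it by the difference.

apply_moves(series=[[-28,-0.5,40,0,0,0,1],[-27,-1,40,0,0,0,1],[0,0,40,0,0,0,1],[0,0,40,0,0,0,1],[0,0,35,0,0,0,1],[0,0,28,0,0,0,1],[0,0,0,0,0,0,0.6],[0,0,0,0,0,0,0.3],[0,0,0,0,0,0,0.1],[0,0,0,0,0,0,0.1],[0,0,0,0,0,0,0.1]])

```text
time_s: 10.72
position: [0.4785, 0.0283, 0.2596]
tool_rot: [[0.997, 0.077, 0.001], [0.077, -0.997, -0.001], [0.001, 0.001, -1.0]]
ft_force: [-2.9, -0.3, 5.9]
grip_width: 0.0244
gripper_force: 24.3
```

apply_moves(series=[[2.5,0,-2,0,0,0,0.1],[2.5,0,-2,0,0,0,0.1],[0,0,0,0,0,0,0.1],[0,0,0,0,0,0,0.1],[0,0,0,0,0,0,0.1]])

```text
time_s: 11.35
position: [0.4823, 0.0287, 0.2633]
tool_rot: [[0.997, 0.077, -0.003], [0.077, -0.997, -0.001], [-0.003, 0.001, -1.0]]
ft_force: [-7.6, -1.4, 7.7]
grip_width: 0.0245
gripper_force: 24.7
```

apply_moves(series=[[0,0,0,0,0,0,0.35],[0,0,0,0,0,0,0.7],[0,0,0,0,0,0,1],[0,0,0,0,0,0,1],[0,0,-30,0,0,0,1],[-10,0,-40,0,0,0,1],[-10,0,-40,0,0,0,1],[-10,0,-30,0,0,0,1],[0,0,0,0,0,0,1],[0,0,0,0,0,0,1]])

```text
time_s: 12.6
position: [0.4536, 0.0266, 0.4017]
tool_rot: [[0.997, 0.077, -0.002], [0.077, -0.997, 0.0], [-0.002, -0.0, -1.0]]
ft_force: [0.6, 1.0, 0.1]
grip_width: 0.0856
gripper_force: 0.0
```

```bash
sed -i 's/\[.480,.030,.279\]/[.4825,.0295,.281]/' ver3.py; python3 ver3.py; python3 ver.py
```

```text
want [ 4.19418279 46.41114127]
wrist 601 318.3666687011719 165.5 15.04174518585205 top 0.2952240702240682 disc 0.003389074868082348
  depth centre [0.48117004 0.02916998 0.28048612] [ 4.36073853 45.55244292] 0.10573890132907536
  sph [0.48091216 0.02914862 0.27918931] [ 4.36204311 44.95610483]
  sph [0.45820662 0.02726778 0.16500866] [  4.44964677 -22.3875765 ]
side 39 251.7142791748047 189.42857360839844 3.6422533988952637 top 0.2919769532287707 disc 0.0073092592641994525
  depth centre [0.47979377 0.02565994 0.27868807] [ 6.92935778 44.20586019] 0.10568561345649241
  sph [0.48018117 0.02619139 0.27816443] [ 6.56355923 44.17115799]
  sph [0.55897722 0.13428585 0.17165713] [-92.28933836 -18.51489125]
top few 0
[0.45362086 0.02656758 0.40159825]
ball px 318.0 165.5 15.33796215057373 sphere fit [0.48117945 0.02964883 0.28070769] 0.01256078145100928 690 top 0.29433250450274356 ray@.281 [[0.48122719 0.02950942 0.281     ]]
praline 4 326.25 2.25 [[0.66450666 0.03241498 0.048     ]]
stand ((669.2608642578125, 42.83222961425781), 25.403377532958984)
az,tilt [ 3.08043664 45.83725319] want [ 4.68776585 46.39199696] 0.10553598125548085
slab 9455 ((577.8173217773438, -72.142333984375), (121.28097534179688, 320.3326416015625), 12.161447525024414)
```

Now tilt ≈ 45.4° and az ≈ 4.3°, about 1° low. One last fine nudge.

apply_moves(series=[[14,0,35,0,0,0,1],[14,0,35,0,0,0,1],[0,0,40,0,0,0,1],[0,0,30,0,0,0,1],[0,0,0,0,0,0,0.6],[0,0,0,0,0,0,0.3],[0,0,0,0,0,0,0.1],[0,0,0,0,0,0,0.1],[2,0,-2,0,0,0,0.1],[0,0,0,0,0,0,0.1],[0,0,0,0,0,0,0.1]])

```text
time_s: 14.18
position: [0.4832, 0.0287, 0.2651]
tool_rot: [[0.997, 0.077, -0.0], [0.077, -0.997, -0.0], [-0.0, 0.0, -1.0]]
ft_force: [-3.8, -0.6, 5.4]
grip_width: 0.0245
gripper_force: 24.7
```

apply_moves(series=[[0,0,0,0,0,0,0.35],[0,0,0,0,0,0,0.7],[0,0,0,0,0,0,1],[0,0,0,0,0,0,1],[0,0,-30,0,0,0,1],[-10,0,-40,0,0,0,1],[-10,0,-40,0,0,0,1],[-10,0,-30,0,0,0,1],[0,0,0,0,0,0,1],[0,0,0,0,0,0,1]])

```text
time_s: 15.42
position: [0.4536, 0.0266, 0.4037]
tool_rot: [[0.997, 0.077, -0.002], [0.077, -0.997, 0.0], [-0.002, -0.0, -1.0]]
ft_force: [0.8, 0.3, 0.3]
grip_width: 0.0852
gripper_force: 0.0
```

```bash
python3 ver3.py; python3 ver.py|grep fit
```

```text
want [ 4.19418279 46.41114127]
wrist 651 318.0 164.0 15.132845878601074 top 0.2957095500184053 disc 0.0035862935217467334
  depth centre [0.48225745 0.02956094 0.2817286 ] [ 4.11944299 46.45357471] 0.10585936539002035
  sph [0.48197277 0.02953909 0.28026185] [ 4.1204924  45.78922726]
  sph [0.45915479 0.02778793 0.1626972 ] [  4.18432577 -23.758586  ]
side 43 252.0 189.0 3.6056511402130127 top 0.2927128036582295 disc 0.007353099659472395
  depth centre [0.48102606 0.02591229 0.27922813] [ 6.85104782 44.89298028] 0.10517104827607668
  sph [0.48112272 0.02604464 0.27909785] [ 6.75872155 44.88562097]
  sph [0.56029903 0.13446345 0.17237919] [-93.04351013 -18.09987877]
top few 0
ball px 318.5 163.76666259765625 15.437216758728027 sphere fit [0.48233841 0.02966042 0.28173529] 0.012685559462736765 702 top 0.2960208059398393 ray@.281 [[0.48238887 0.02917078 0.281     ]]
```

Aim is within about 0.5°. Now I'll go to the dial with the fingers shut.

apply_moves(series=[[5,30,0,0,0,0,0],[6,34,0,0,0,0,0],[6,34,0,0,0,0,0],[6,34,0,0,0,0,0],[6,34,0,0,0,0,0],[6,34,0,0,0,0,0],[8,34,40,0,0,0,0],[0,0,40,0,0,-8,0],[0,0,20,0,0,0,0],[0,0,0,0,0,0,0]])

```text
time_s: 16.88
position: [0.5141, -0.2032, 0.3031]
tool_rot: [[0.977, 0.215, -0.003], [0.215, -0.977, 0.002], [-0.003, -0.003, -1.0]]
ft_force: [0.4, -0.5, 0.1]
grip_width: 0.0002
gripper_force: 0.0
```

```bash
cat > bar.py <<'E'
from h import *
s=telemetry.observe();im=get_image("wrist");save(im,"w5.png");C=cloud(im,s);p=np.array(s["position"]);R=np.array(s["tool_rot"]);print(p,s["q"].round(1),s["grip_width"],s["ft_force"])
th=np.radians(12.16);X=np.array([np.cos(th),np.sin(th)]);Y=np.array([-X[1],X[0]]);O=np.array([.5780,-.0725])
D=C[...,:2]-O;lx=D@X;ly=D@Y
m=(im["frame"].max(2)<70)&(C[...,2]>.05)&(C[...,2]<.15)&(lx<-.075)&(lx>-.115)&(ly<-.08)&(ly>-.16)
print("bar",m.sum(),"lx",np.percentile(lx[m],[2,50,98]),"ly",np.percentile(ly[m],[2,50,98]),"z",np.percentile(C[m][:,2],[2,50,98]))
v,u=np.nonzero(m);print(u.mean(),v.mean())
b=O+X*(-.0897)+Y*(-.115);print("expected bar rest",b,"delta tool mm",1000*R.T@(np.r_[b,.1296]-p))
tp=get_image("top");np.savez("top5.npz",**tp)
E
python3 bar.py; sed -i 's/("wrist","side","top")/("top","side")/' ver3.py; python3 ver3.py
```

```text
[ 0.51412814 -0.20324819  0.30305345] [-33.8  20.   65.4   0.   94.8  43.8] 0.00022249479346274562 [ 0.43724957 -0.53506474  0.06489507]
bar 701 lx [-0.09621143 -0.0867948  -0.07601733] ly [-0.13528013 -0.11538588 -0.09497964] z [0.11524516 0.12853187 0.13126436]
319.72610556348076 178.41369472182598
expected bar rest [ 0.51453646 -0.20381439] delta tool mm [  0.75108486   1.14221842 173.44946676]
want [ 4.19418279 46.41114127]
top 44 315.9285583496094 250.7857208251953 4.315464496612549 top 0.29877066422665144 disc 0.0054615663622947785
  depth centre [0.48037262 0.02493279 0.28331697] [ 7.53194426 46.1339112 ] 0.10862852160309434
  sph [0.48039593 0.02512196 0.27825004] [ 7.39143754 44.23632432]
  sph [0.48107561 0.03063634 0.13054969] [  3.22367589 -45.15772079]
side 25 251.5 188.0 2.6926822662353516 top 1.057032038207425 disc 0.00708032420407223
  depth centre [ 0.18379196 -0.38031024  0.68100844] [48.19565488 40.52322978] 0.7325953599386691
  sph [0.48202145 0.02890758 0.28026228] [ 4.61614868 45.78956492]
  sph [0.55974281 0.13555353 0.17582413] [-92.69511944 -16.1328507 ]
```

View pics/w5.png

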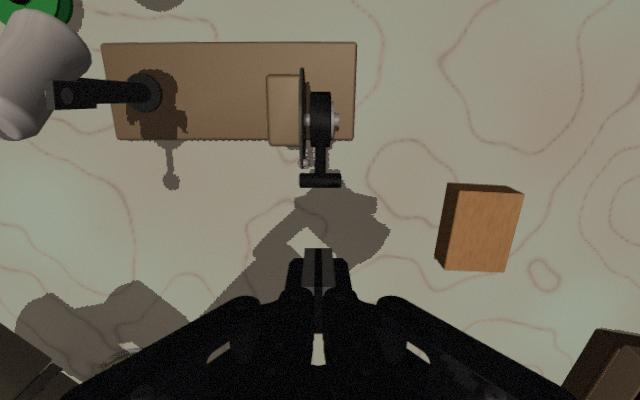

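The bar is at (320,180), right ahead of the shut fingers, and its centre agrees with the given geometry. Lowering onto it, slightly outward to clear the fixed disc.

apply_moves(series=[[-6,6,30,0,0,0,0],[0,0,40,0,0,0,0],[0,0,40,0,0,0,0],[0,0,36,0,0,0,0],[0,0,10,0,0,0,0],[0,0,8,0,0,0,0],[0,0,8,0,0,0,0],[0,0,8,0,0,0,0],[0,0,0,0,0,0,0]])

```text
time_s: 18.2
position: [0.51, -0.2111, 0.1254]
tool_rot: [[0.977, 0.215, 0.001], [0.215, -0.977, -0.001], [0.001, 0.002, -1.0]]
ft_force: [-2.6, 0.4, 6.6]
grip_width: -0.0003
gripper_force: 3.4
```

apply_moves(series=[[0,0,8,0,0,0,0],[0,0,8,0,0,0,0],[0,0,8,0,0,0,0],[0,0,8,0,0,0,0],[0,0,8,0,0,0,0],[0,0,0,0,0,0,0],[0,0,0,0,0,0,0]])

```text
time_s: 19.08
position: [0.5097, -0.2112, 0.0857]
tool_rot: [[0.977, 0.215, -0.0], [0.215, -0.977, -0.002], [-0.0, 0.001, -1.0]]
ft_force: [-4.9, -1.3, 7.8]
grip_width: -0.0
gripper_force: 3.7
```

```bash
python3 bar.py
cat > look3.py <<'E'
from h import *
s=get_image("side");w=cv2.imread("pics/w5.png")[:,:,::-1]
a=cv2.resize(s["frame"][220:300,290:390],None,fx=5,fy=5,interpolation=cv2.INTER_CUBIC)
b=cv2.resize(w[60:240,240:400],(356,400));cv2.imwrite("pics/l3.png",np.hstack([a,b])[:,:600+256][:,:,::-1][:, :800])
E
python3 look3.py
```

```text
[ 0.50966104 -0.21118482  0.08571774] [-34.8  30.4  86.3  -0.1  63.2  42.8] -4.9846492811030086e-05 [-4.91527515 -1.31388194  7.77326923]
bar 14389 lx [-0.10254183 -0.0838243  -0.07846674] ly [-0.15612291 -0.11807037 -0.08463147] z [0.08193723 0.13893508 0.14936274]
314.7990131350337 310.3349086107443
expected bar rest [ 0.51453646 -0.20381439] delta tool mm [  6.3284359   -6.08389103 -43.89399931]
```

View pics/l3.png

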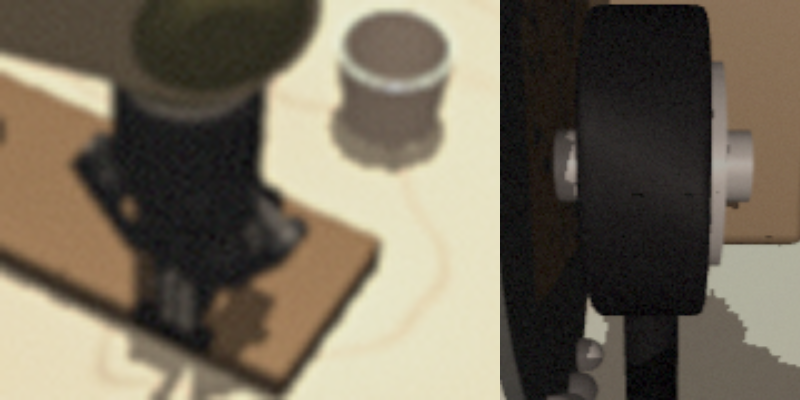

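The fingertips hold the bar with about 8 N. TCP z of 0.0857 puts the dial at about 0.65, and the third click is at z ≈ 0.069.

apply_moves(series=[[0,0,5,0,0,0,0],[0,0,5,0,0,0,0],[0,0,4,0,0,0,0],[0,0,2,0,0,0,0],[0,0,0,0,0,0,0],[0,0,0,0,0,0,0],[0,0,0,0,0,0,0]])

```text
time_s: 20.1
position: [0.5114, -0.2111, 0.0704]
tool_rot: [[0.977, 0.215, 0.004], [0.215, -0.977, -0.002], [0.004, 0.003, -1.0]]
ft_force: [1.6, 1.9, 8.6]
grip_width: 0.0002
gripper_force: 3.8
```

```bash
cat > d.py <<'E'
from h import *
s=telemetry.observe();im=get_image("wrist");C=cloud(im,s);p=s["position"]
print(p,s["ft_force"],"dial by z",.55+np.arcsin((.085-(p[2]-.008))/.07))
th=np.radians(12.16);X=np.array([np.cos(th),np.sin(th)]);Y=np.array([-X[1],X[0]]);O=np.array([.5780,-.0725])
D=C[...,:2]-O;lx=D@X+.03;ly=D@Y;z=C[...,2]-.085
m=(lx<-.032)&(lx>-.056)&(ly<-.106)&(ly>-.124)&(np.abs(z)<.05)   # lever's upper side
P=np.c_[lx[m],z[m]];print("lever pts",m.sum(),np.percentile(ly[m],[5,95]) if m.any() else "")
if m.sum()>20:
    k,c=np.polyfit(P[:,0],P[:,1],1);print("lever slope angle below level",np.degrees(np.arctan(k)),"dial",.55+np.arctan(k),c)
cv2.imwrite("pics/w6.png",cv2.resize(im["frame"][40:300,200:460][:,:,::-1],(560,560)))
E
python3 d.py
```

```text
[ 0.51135516 -0.21107219  0.07042241] [1.64229957 1.8629798  8.58056805] dial by z 0.8784084723315986
lever pts 3589 [-0.1231645  -0.10780127]
lever slope angle below level -58.53074931424732 dial -0.4715542891930289 -0.06566700200077796
```

View pics/w6.png

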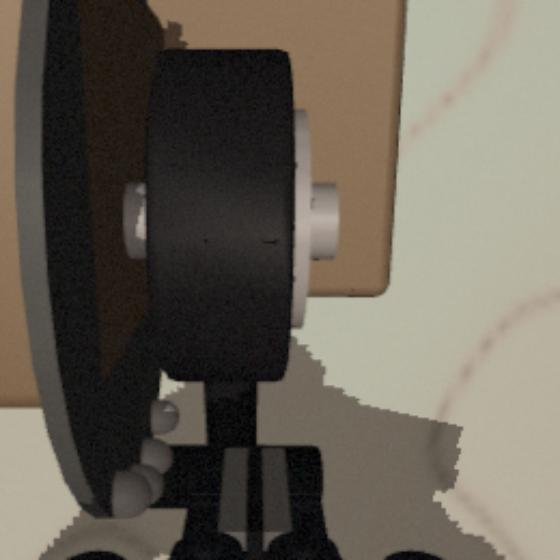

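```bash
cat >> d.py <<'E'
r=np.hypot(lx,z);m=(r>.035)&(r<.055)&(lx<0)&(ly<-.111)&(ly>-.119)&(np.abs(z)<.04)
L=np.c_[lx[m],z[m]];print(m.sum(),L.min(0),L.max(0))
k,c=np.polyfit(L[:,0],L[:,1],1);print("slope dial",.55+np.arctan(k),"offset",c)
a=np.arctan2(-L[:,1],-L[:,0])+np.arcsin(.006/np.hypot(*L.T));print("per-point dial",np.percentile(.55+a,[10,50,90]))
m=(ly<-.094)&(ly>-.108)&(r>.058)&(r<.08)&(lx<0)&(np.abs(z)<.05);print("bar top (inner end)",m.sum(),np.percentile(C[m][:,2],[50,90,97]) if m.any() else "")
E
python3 d.py|tail -4
```

```text
872 [-0.05334133 -0.0136256 ] [-0.03449691  0.01992642]
slope dial -0.06423058224535216 offset -0.035976632599835565
per-point dial [0.42118008 0.87507703 0.90605515]
bar top (inner end) 2123 [0.12448631 0.12895687 0.13111586]
```

Vision and height both give about 0.875, so 1.5 mm more.

apply_moves(series=[[0,0,1.5,0,0,0,0],[0,0,0,0,0,0,0],[0,0,0,0,0,0,0],[0,0,0,0,0,0,0]])

```text
time_s: 20.7
position: [0.5112, -0.2112, 0.069]
tool_rot: [[0.977, 0.215, 0.004], [0.215, -0.977, -0.002], [0.004, 0.003, -1.0]]
ft_force: [0.4, 1.3, 8.2]
grip_width: -0.0002
gripper_force: 4.3
```

```bash
python3 d.py|sed -n '1p;6p'
```

```text
[ 0.51121667 -0.21123691  0.06900246] [0.37464734 1.28151389 8.18048297] dial by z 0.8999192745668381
per-point dial [0.42290903 0.89314218 0.9240462 ]
```

```bash
python3 -c "
from rig import env
print(env.close_job())"
```

```text
the job is handed in; nothing more can be done
None
```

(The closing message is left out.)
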